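Free the stuck dosing cup from the leaning nest and stand it on the scale

ROBOT

A 7-joint arm with a two-finger parallel gripper is mounted at the origin on a cart in front of the work surface, level with it; the furniture and walls round the work are solid. World frame = base frame: x ahead of the robot, y to its left, z up, the work surface at z = 0. Lengths are in m, angles in rad, forces in N, time in s.
With the tool pointing down it reaches from about 0.425 to 0.875 m from the base axis. Payload 4.7 kg.
Tool frame: the origin (TCP) lies midway between the tips of the shut fingers; the grasp point (between the pads) lies 19 mm behind it (ctrl.grip_point_offset is the distance from the TCP to the grasp point, in m); z points along the fingers, y is the line along which they close (so a half turn about z gives the same grasp; the last joint's range is limited). The gripper opens to 87 mm and grips with 3 to 60 N. Pads are 19 mm wide; open, the fingers measure 117 mm over their backs; the gripper's body (75 mm by 190 mm) begins 51 mm behind the grasp point.
Start: joints at [-1.288, 0.321, -0.07, 1.45, 0.023, 1.371, -0.057], TCP at [0.173, 0.627, 0.223] pointing down, gripper open.
Joint ranges: [-2.86, 2.86], [-0.3, 2.09], [-1.38, 1.24], [0.06, 2.45], [-1.56, 4.7], [0.09, 2.05], [-2.69, 2.69]. Speed limits (rad/s): [2.57, 2.57, 3.14, 3.14, 3.14, 3.14, 3.14].

INTERFACE

Orientations are given as a rotation vector (axis times angle).
In Python, from bench import ctrl gives the robot as it stands.
- The arm moves only by the tool move_arm, never from a script. Its argument "increments" is text: rows parted by semicolons, each of 7 numbers parted by spaces: the shift along the world's x, y, z in mm, then the turn, a rotation vector about the world's x, y, z in degrees, then the closure in counts, from 0 (fully open) to 255 (shut). A call has exactly 8 rows; each row shifts and turns the commanded pose from where the row before left it; what a row does not reach is not made up. A row lasts 1/12 s, in which the tool goes at most 41.7 mm and 7.16 degrees, less where a joint would pass 70% of its speed; a pose out of reach is approached as far as the arm can. A call with a gripper value outside its range is refused whole. The fingers move at their own pace and stop on an object; "grip_force" is the grip in N (left out, the last holds). Time passes only in rows, so rows that do not move let the fingers close, or fill a call up. It gives the time, the measured TCP pose, the force, the opening and the grip force at its end, in the units of the state.
- ctrl.get_state(): the state, without advancing time (a new reading comes with each control period).
- ctrl.get_image(name): name is "side" or "top" or "wrist"; returns a dict with "frame" (480x640x3 uint8, red, green, blue), "depth" (480x640 float32, m along the optical axis (not along the pixel's ray), 0 where there is no reading), "fx", "fy", "cx", "cy" (pixels), "position" and "orientation" of the camera in the world. Camera axes: x right, y down, z forward; pixel columns grow to the right and rows downward; lengths in m; the calibration is good to about 2 mm. A picture is of the moment at which its call begins.
- ctrl.close_job(): hands the job in; it is judged then, once.
Trained networks look in a picture, given as the dict that the camera call returned (one of the last four; its "shot" number tells which), for a name from the list of things; names that differ only in an ending like _2 or _b are one class to them, and where a whole thing is asked for, a point or a joint stands for the part that bears it (a point fixed in the world has none). Each returns a list of dicts, best first, with "score" (0 to 1); they miss things now and then, are a little off and sometimes report something else, mostly with a low value. They report only what shows in the picture. A call takes as long as a camera call.
- ctrl.find_in(target, picture): "centre" ([x, y, z] in m, in world coordinates, good to about 4 mm: the middle of the surface that is visible of it).
- ctrl.silhouettes(target, picture): "region" (480x640 bool, what is visible of it).
The state is a dict: "time": time; "joint_positions": joint angles; "qd": joint speeds; "joint_torque": joint torques, N m; "position": TCP position; "tool_rot": TCP orientation; "ft_force": force on the tool from outside, world axes, zero at the start; "torque": the same for the moment, N m; "grip_width": opening from 0.0 (shut) to 1.0 (fully open); "grip_force": force on a finger pad.
Only numpy, scipy, OpenCV 4.12 (cv2) and the standard library are available. Lean on these libraries where they do the work, as an engineer would, in place of code of your own. Each camera call takes 0.05 s, during which the arm holds its last target. There are 200 camera calls.

TASK

The blue dosing cup is stuck in the steel cup of the leaning stand. Pull it straight out along its own axis until it is completely free, then set it down gently, upright, near the middle of the scale's round steel pan and let go. Do not push or knock over the loose jars and rolls.

Things in the scene. Friction and masses are not known exactly. Their poses are not given: they have to be found in the camera images.
- cup_mid (a point): Centre of the loose blue plastic dosing cup, on its axis, 60 mm above its foot; z axis runs from foot to rim. Cup 120 mm tall, open on top, wall 2.5 mm. Upper 58 mm: a cylinder 58 mm across, white bands at its lower end and at the rim. The lower 50 mm is 50 mm across, flat foot. It starts with its lower 55 mm nested in the steel cup; grip the cylinder 20 to 40 mm below the rim.
- nest_mouth (a point): Centre of the mouth of the fixed steel outer cup. z axis: the nest's axis, pointing out of the mouth, 30 degrees from vertical, leaning towards the robot's side (direction varies with the stand's yaw). y axis: level, square to the lean. Mouth 62 mm across outside, 56 mm inside, 98 mm above the table, 55 mm deep. At the start the blue cup's middle is 5 mm out of the mouth along z.
- pan_top (a point): Centre of the top face of the scale's round steel pan: a flat disc 130 mm across, 34 mm above the table; it does not give.
- jar_red_mid (a point): Loose bystander: jar with red-brown contents and gold lid, 70 mm across, 99 mm tall; point half-way up. Leave alone.
- jar_pale_mid (a point): Loose bystander: jar with pale contents and silvery lid, 69 mm across, 99 mm tall; point half-way up. Leave alone.
- label_roll_mid (a point): Loose bystander: white roll of labels lying flat, 69 mm across, 50 mm tall; point half-way up. Leave alone.
- tape_roll_mid (a point): Loose bystander: brown roll of packing tape lying flat, 110 mm across, 48 mm tall; point half-way up. Leave alone.
- dosing_cup: The same blue cup (0.1 to 0.21 kg); origin at the centre of the underside of its foot, z axis from foot to rim. Two hidden sprung rubber shoes inside the steel cup hold it: about 8 to 20 N along the axis is needed to start it, the drag goes on for some 30 to 35 mm and then lets go; after 55 mm of travel the foot is out of the mouth.
- scale: Grey portioning scale, fixed to the table; origin under the centre of its case, on the table. Case 190 x 150 mm along its x and y, 23 mm high, dark display on its -x side; the pan's centre lies 20 mm to +x of the case's centre.
- cup_stand: Grey stand, fixed to the table, that carries the steel cup; origin under it on the table, z up, leaning side along -x. Base 170 x 130 x 10 mm. Two steel cheeks with black knobs stand either side of the steel cup along y, 42 to 55 mm from its axis, tops 88 mm above the table.

How it is judged:
On the way:
1. the blue cup is drawn straight out of the steel cup: its foot comes out through the mouth (from 5 mm inside to 60 mm beyond it), within 30 mm of the nest's axis and within 0.3 rad of its direction (z of dosing_cup in the frame of nest_mouth between -0.005 and 0.06 m and x of dosing_cup in the frame of nest_mouth between -0.03 and 0.03 m and y of dosing_cup in the frame of nest_mouth between -0.03 and 0.03 m and angle between the z axis of cup_mid and the z axis of nest_mouth, either way round below 0.3 rad), for 0.04 s.
At the end, for the whole second after the job is handed in: The blue cup stands at rest, foot down and upright (within 0.1 rad), on the scale's pan (foot within 6 mm of the pan's surface), its axis within 35 mm of the pan's centre (horizontal distance between dosing_cup and pan_top below 0.035 m and z of dosing_cup in the frame of pan_top between -0.006 and 0.006 m and angle between dosing_cup's own z axis and vertical below 0.1 rad and linear speed of dosing_cup below 0.02 m/s); the robot touches nothing.
It fails at once if the cup is set on the scale with more than 50 N (dropped or rammed down) (contact force between dosing_cup and scale above 50 N).
It fails at once if a loose jar or roll is pushed more than 30 mm or knocked over (distance of any of jar_red_mid, jar_pale_mid, label_roll_mid, tape_roll_mid from where it was at the start of the episode above 0.03 m).
It also fails if it takes over 40 s, if anything falls off the work surface, if the arm or the gripper's body presses on something with over 40 N, if the wrist force passes 120 N, or if a joint passes its speed limit or range.

## Working session

There is one attempt and no reset: what is moved stays moved. The work goes in short steps, Python scripts to look and compute and a tool call to move; the robot and the scene stay as the last step left them, time stands still between calls to the robot, and variables do not carry over. Pictures are saved under pics/ and viewed, at most 10 in all, crops included, and the job is handed in when it is done.

Besides the shell and the picture viewer there is one more tool, called after ">>>" as a command line: name --argument value ..., lists and objects as JSON in quotes. move_arm: Moves the arm, as the interface text tells. Its arguments: {"type":"object","properties":{"increments":{"type":"string"},"grip_force":{"type":"number"}},"required":["increments"]}

```bash
mkdir -p pics; ls; cat > h.py <<'E'
import numpy as np,cv2
from scipy.spatial.transform import Rotation as R
from bench import ctrl
def rot(o):
    o=np.array(o,float)
    return o if o.shape==(3,3) else R.from_rotvec(o).as_matrix()
def cloud(p,mask=None):
    d=p["depth"]; v,u=np.nonzero((d>0)&(mask if mask is not None else True))
    z=d[v,u]; c=np.stack([(u-p["cx"])/p["fx"]*z,(v-p["cy"])/p["fy"]*z,z],1)
    return c@rot(p["orientation"]).T+np.array(p["position"])
def proj(p,X):
    c=(np.array(X)-p["position"])@rot(p["orientation"]); return c[0]/c[2]*p["fx"]+p["cx"],c[1]/c[2]*p["fy"]+p["cy"]
E
python3 - <<'E'
from h import *
s=ctrl.get_state(); print(s["time"],s["position"],s["tool_rot"],s["grip_width"])
ims=[]
for n in ["side","top"]:
    p=ctrl.get_image(n); ims.append(p["frame"]); print(n,p["position"],p["orientation"])
    cv2.imwrite(f"pics/{n}0.png",p["frame"][:,:,::-1])
    for t in ["cup_mid","nest_mouth","pan_top","dosing_cup","scale","cup_stand","jar_red_mid","jar_pale_mid","label_roll_mid","tape_roll_mid"]:
        try:
            f=ctrl.find_in(t,p); print(t,[(np.round(a["centre"],3).tolist(),round(a["score"],2)) for a in f[:2]])
        except Exception as e: print(t,e)
E
```

```text
pics
0.0 [0.17252495 0.62611233 0.22146267] [-4.20830005e-01 -3.11316439e+00  2.98791870e-03] 1.0010200424049767
side [ 0.37116141 -0.89598283  0.70369193] [-2.14511751  0.26826857 -0.12345321]
cup_mid [([0.665, 0.017, 0.133], 0.74)]
nest_mouth [([0.774, -0.215, 0.038], 0.74), ([0.7, 0.012, 0.088], 0.67)]
pan_top [([0.563, -0.267, 0.028], 0.6)]
dosing_cup [([0.669, 0.023, 0.136], 0.82)]
scale [([0.562, -0.266, 0.025], 0.78)]
cup_stand [([0.689, 0.01, 0.012], 0.95)]
jar_red_mid [([0.453, 0.257, 0.067], 0.86)]
jar_pale_mid [([0.571, 0.269, 0.066], 0.64)]
label_roll_mid [([0.382, 0.092, 0.038], 0.86)]
tape_roll_mid [([0.774, -0.213, 0.034], 0.63), ([0.668, 0.017, 0.135], 0.49)]
top [ 0.47924081 -0.02076712  1.1220903 ] [-2.19986685  2.14371619 -0.09808725]
cup_mid [([0.674, 0.039, 0.124], 0.58), ([0.566, -0.238, 0.02], 0.26)]
nest_mouth [([0.707, 0.05, 0.084], 0.91), ([0.698, 0.043, 0.014], 0.28)]
pan_top []
dosing_cup [([0.674, 0.034, 0.122], 0.67)]
scale [([0.567, -0.238, 0.018], 0.83), ([0.379, 0.118, 0.049], 0.66)]
cup_stand [([0.697, 0.043, 0.012], 0.93)]
jar_red_mid [([0.452, 0.275, 0.097], 0.76)]
jar_pale_mid [([0.576, 0.285, 0.1], 0.82)]
label_roll_mid [([0.379, 0.117, 0.049], 0.58)]
tape_roll_mid [([0.785, -0.194, 0.046], 0.88)]
```

```bash
python3 - <<'E'
import cv2,numpy as np
a=[cv2.resize(cv2.imread(f"pics/{n}0.png"),(400,300)) for n in("side","top")]
cv2.imwrite("pics/both.png",np.hstack([cv2.imread("pics/side0.png")[:,:]]))
E
python3 - <<'E'
from h import *
from scipy.optimize import least_squares
P=[]
for n in ["side","top"]:
    p=ctrl.get_image(n)
    for t in ["dosing_cup","cup_stand","scale"]:
        m=ctrl.silhouettes(t,p)
        if not m: continue
        reg=cv2.erode(m[0]["region"].astype(np.uint8),np.ones((3,3))).astype(bool)
        c=cloud(p,reg); print(n,t,len(c),c.min(0).round(3),c.max(0).round(3))
        if t=="dosing_cup": P.append((n,c))
        if t in("cup_stand","scale"):
            lo,hi=(0.004,.016) if t=="cup_stand" else (.015,.028)
            k=c[(c[:,2]>lo)&(c[:,2]<hi)]
            (x,y),(w,h),a=cv2.minAreaRect((k[:,:2]*1000).astype(np.float32)); print("  rect",round(x),round(y),round(w),round(h),round(a,1))
            if t=="scale":
                k=c[(c[:,2]>.029)&(c[:,2]<.04)]; print("  pan",cv2.minEnclosingCircle((k[:,:2]*1000).astype(np.float32)),k[:,2].mean())
    if n=="top":
        # pan by depth plane
        c=cloud(p); k=c[(np.hypot(c[:,0]-.567,c[:,1]+.238)<.12)&(c[:,2]>.028)&(c[:,2]<.042)]
        print("pan2",len(k),cv2.minEnclosingCircle((k[:,:2]*1000).astype(np.float32)),np.median(k[:,2]))
# fit axis: nest at height .098, yaw; lean 30deg
for n,c in P:
    print(n,c.mean(0))
C=np.vstack([c for n,c in P])
def geo(q):
    a=np.array([-np.sin(np.pi/6)*np.cos(q[2]),-np.sin(np.pi/6)*np.sin(q[2]),np.cos(np.pi/6)])
    return a,np.array([q[0],q[1],.098])
def f(q):
    a,m=geo(q); mid=m+.005*a; d=C-mid; s=d@a; r=np.linalg.norm(d-np.outer(s,a),axis=1)
    e=np.minimum(abs(r-.029),abs(r-.0265)); return e
for y in (-.6,0,.6):
    r=least_squares(f,[.70,.04,y],loss="soft_l1",f_scale=.002); print(r.x,r.cost)
a,m=geo(r.x); s=(C-m)@a; print("axis",a,"s range",np.percentile(s,[1,99]))
E
```

```text
side cup_stand 2441 [ 0.605 -0.041  0.003] [0.793 0.097 0.106]
  rect 698 39 163 131 16.5
side scale 6088 [ 0.468 -0.332  0.009] [ 0.667 -0.165  0.038]
  rect 567 -247 150 186 82.8
  pan ((587.6604614257812, -247.431884765625), 66.29742431640625) 0.03435423271065969
top dosing_cup 1052 [0.634 0.005 0.04 ] [0.709 0.064 0.171]
top cup_stand 3772 [ 0.606 -0.036  0.003] [0.796 0.124 0.115]
  rect 701 43 166 126 15.5
top scale 7260 [ 0.469 -0.326  0.016] [ 0.668 -0.158  0.042]
  rect 570 -242 148 189 82.0
  pan ((565.0799560546875, -234.98471069335938), 93.02235412597656) 0.034613451544110996
pan2 3652 ((575.0277099609375, -237.84771728515625), 105.64495849609375) 0.03458603524651138
top [0.67410408 0.03614717 0.11304021]
[0.6934224  0.04152243 0.27182768] 0.0010052995948609306
[0.6934224  0.04152243 0.27182749] 0.0010052995948434883
[0.6934224  0.04152243 0.27182766] 0.0010052995948597076
axis [-0.4816409  -0.13424622  0.8660254 ] s range [-0.05076601  0.06940581]
```

View pics/side0.png

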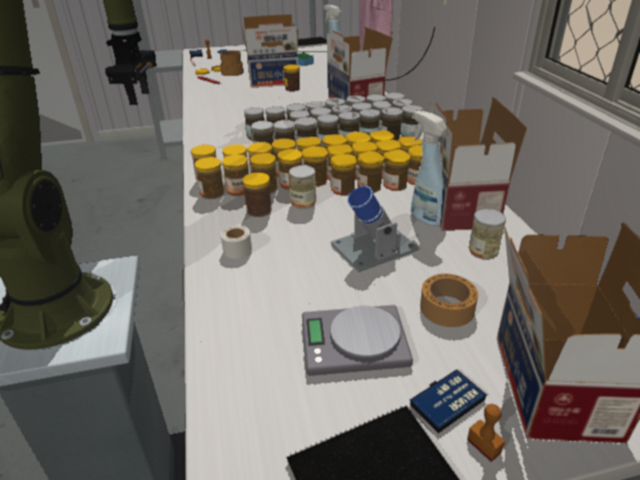

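View pics/top0.png

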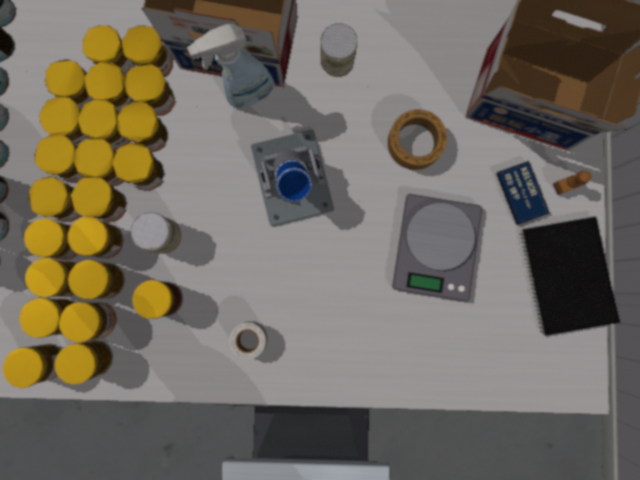

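The side picture shows the blue cup at about (363,205), leaning towards the robot in the stand, with the pan at (365,332). The top picture shows the cup at (293,178) and the pan at (440,236). The networks and the fit agree with both. Next I work out the pregrasp.

```bash
cat >> h.py <<'E'
def target(a,sgn=1):
    a=np.array(a)/np.linalg.norm(a); z=-a
    y=np.cross([0,0,1.],a) if abs(a[2])<.999 else np.array([0,1.,0])
    y=y/np.linalg.norm(y)*sgn; return np.stack([np.cross(y,z),y,z],1)
def delta(p,T):
    s=ctrl.get_state(); return ((np.array(p)-s["position"])*1000).round(1),np.degrees(R.from_matrix(T@rot(s["tool_rot"]).T).as_rotvec()).round(2)
E
python3 - <<'E'
from h import *
a=np.array([-.4816,-.1342,.866]);m=np.array([.6934,.0415,.098])
for s in(1,-1): T=target(a,s); print(T[:,1],delta(m+.13*a,T))
E
```

```text
[ 0.26842781 -0.9632998   0.        ] (array([ 458.2, -602.6,  -12. ]), array([ 4.0210e+01,  6.0000e-02, -1.4463e+02]))
[-0.26842781  0.9632998  -0.        ] (array([ 458.2, -602.6,  -12. ]), array([  0.04, -30.36,  30.25]))
```

>>> move_arm --increments "19 -25 6 0 -1.26 1.26 0;19 -25 6 0 -1.26 1.26 0;19 -25 6 0 -1.26 1.26 0;19 -25 6 0 -1.26 1.26 0;19 -25 6 0 -1.26 1.26 0;19 -25 0 0 -1.26 1.26 0;19 -25 0 0 -1.26 1.26 0;19 -25 0 0 -1.26 1.26 0" --grip_force 30

```text
time: 2.17
position: [0.3254, 0.4255, 0.253]
tool_rot: [0.135, 2.963, 0.036]
ft_force: [1.9, 1.2, -0.0]
grip_width: 0.997
grip_force: 0.0
```

>>> move_arm --increments "19 -25 0 0 -1.26 1.26 0;19 -25 0 0 -1.26 1.26 0;19 -25 0 0 -1.26 1.26 0;19 -25 0 0 -1.26 1.26 0;19 -25 0 0 -1.26 1.26 0;19 -25 0 0 -1.26 1.26 0;19 -25 0 0 -1.26 1.26 0;19 -25 0 0 -1.26 1.26 0"

```text
time: 2.83
position: [0.4773, 0.2253, 0.2529]
tool_rot: [-0.123, 2.79, 0.067]
ft_force: [0.3, -0.8, 0.2]
grip_width: 1.0
grip_force: 0.0
```

>>> move_arm --increments "19 -25 -5 0 -1.26 1.26 0;19 -25 -5 0 -1.26 1.26 0;19 -25 -5 0 -1.26 1.26 0;19 -25 -5 0 -1.26 1.26 0;19 -25 -5 0 -1.26 1.26 0;19 -25 -5 0 -1.26 1.26 0;19 -25 -5 0 -1.26 1.26 0;19 -25 -5 0 -1.26 1.26 0"

```text
time: 3.5
position: [0.6293, 0.0251, 0.213]
tool_rot: [-0.356, 2.597, 0.094]
ft_force: [-0.1, 0.4, -0.5]
grip_width: 1.001
grip_force: 0.0
```

```bash
python3 - <<'E'
from h import *
from scipy.optimize import least_squares
p=ctrl.get_image("wrist"); cv2.imwrite("pics/w1.png",p["frame"][:,:,::-1])
m=ctrl.silhouettes("dosing_cup",p); print([x["score"] for x in m])
c=cloud(p,cv2.erode(m[0]["region"].astype(np.uint8),np.ones((3,3))).astype(bool)) if m else cloud(p)
a0=np.array([-.4816,-.1342,.866]);m0=np.array([.6934,.0415,.098])
s=(c-m0)@a0; print(len(c),np.percentile(s,[1,50,99]))
C=c[::3]
def geo(q):
    a=np.array([-.5*np.cos(q[2]),-.5*np.sin(q[2]),np.cos(np.pi/6)]); return a,np.array([q[0],q[1],.098])
def f(q):
    a,M=geo(q); d=C-M; s=d@a; r=np.linalg.norm(d-np.outer(s,a),axis=1)
    e=np.minimum(abs(r-.029),abs(r-.0265)); return np.where((s>.0)&(s<.07),e,.0)
r=least_squares(f,[.6934,.0415,.27],loss="soft_l1",f_scale=.002); print(r.x,r.cost,len(C))
# rim ring
s=(c-m0)@a0; k=c[s>.058]; print("rim mean",k.mean(0),len(k)); 
y=np.array([.2684,-.9633,0]);x=np.cross(y,a0); kk=np.stack([(k-m0)@x,(k-m0)@y],1)*1000
print("rim circle offset from a0 axis (x,y mm)",x,cv2.minEnclosingCircle(kk.astype(np.float32)))
a,M=geo(r.x); print(a,delta(M+.016*a,target(a,-1)),delta(m0+.016*a0,target(a0,-1)))
E
```

```text
[0.68, 0.41]
5315 [-0.04973419  0.02782265  0.06804217]
[0.68854452 0.03916325 0.27014793] 0.00019422716648993173 1772
rim mean [0.65934855 0.03091329 0.15304939] 1250
rim circle offset from a0 axis (x,y mm) [-0.8342178  -0.2324344  -0.49994456] ((4.900129318237305, 0.8602137565612793), 29.33641815185547)
[-0.48186571 -0.133437    0.8660254 ] (array([  50.9,   17.7, -100.4]), array([ 0.14, -0.06,  0.48])) (array([  55.7,   20.1, -100.4]), array([ 0.14, -0.06,  0.57]))
```

View pics/w1.png

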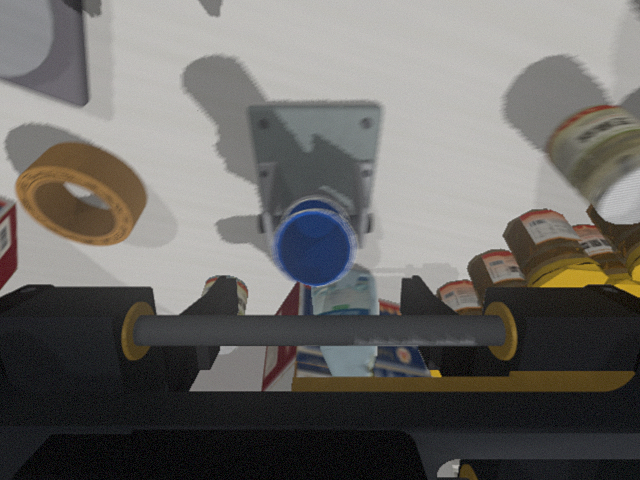

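The wrist picture shows the cup mouth at (315,243), centred between the fingers. Its fit moves the nest about 5 mm nearer the robot. I descend along the axis.

>>> move_arm --increments "2 4 -8 0 0 0.5 0;7 2 -13 0 0 0 0;7 2 -13 0 0 0 0;7 2 -13 0 0 0 0;7 2 -13 0 0 0 0;7 2 -13 0 0 0 0;7 2 -13 0 0 0 0;7 1.7 -14.4 0 0 0 0"

```text
time: 4.27
position: [0.6799, 0.0458, 0.1116]
tool_rot: [-0.368, 2.598, 0.098]
ft_force: [0.1, 0.5, 0.8]
grip_width: 0.999
grip_force: 0.0
```

```bash
python3 - <<'E'
from h import *
a=np.array([-.4819,-.1334,.866]);M=np.array([.6885,.0392,.098])
print(delta(M+.016*a,target(a,-1)),ctrl.get_state()["ft_force"])
E
```

```text
(array([ 0.9, -8.7,  0.2]), array([ 0.02, -0.12, -0.64])) [0.09116191 0.52911732 0.84549762]
```

>>> move_arm --increments "0 0 0 0 0 0 0;0 0 0 0 0 0 0;0 0 0 0 0 0 0;0 0 0 0 0 0 0;0 0 0 0 0 0 0;0 0 0 0 0 0 0;0 0 0 0 0 0 0;0 0 0 0 0 0 0"

```text
time: 4.93
position: [0.6797, 0.0445, 0.1126]
tool_rot: [-0.366, 2.597, 0.098]
ft_force: [0.9, 0.8, -0.1]
grip_width: 1.004
grip_force: 0.0
```

```bash
python3 - <<'E'
from h import *
a=np.array([-.4819,-.1334,.866]);M=np.array([.6885,.0392,.098])
for i in range(3):
    p=ctrl.get_image("wrist"); s=ctrl.get_state(); print(s["position"],s["qd"].max() if hasattr(s["qd"],"max") else s["qd"])
print(delta(M+.016*a,target(a,-1)))
cv2.imwrite("pics/w2.png",p["frame"][:,:,::-1])
E
```

```text
[0.67966759 0.04447423 0.11248173] 0.003984848615013945
[0.67963869 0.04444691 0.11235735] 0.0052769942417345795
[0.67961672 0.04444457 0.11225989] 0.0030879187710954976
(array([ 1.2, -7.4, -0.4]), array([ 0.06, -0.1 , -0.58]))
```

View pics/w2.png

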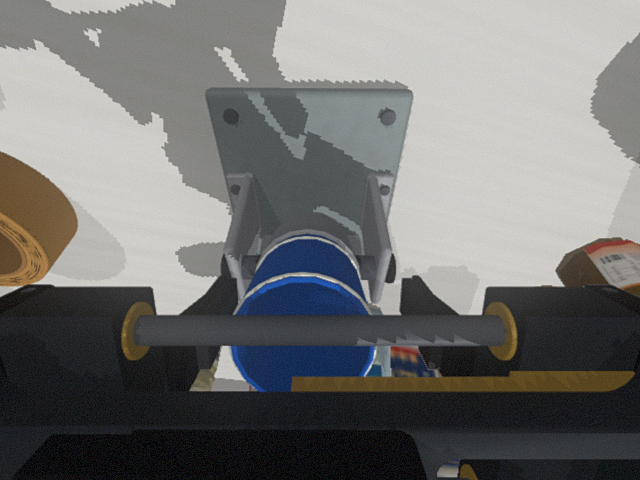

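The cup shows at about x=305 px against the gripper's centre at 318, which is about 6 mm towards -y and matches the computed correction. I correct for that, then close.

>>> move_arm --increments "0.5 -3.5 0 0 0 -0.3 0;0.5 -3.5 0 0 0 -0.3 0;0 0 0 0 0 0 0;0 0 0 0 0 0 60;0 0 0 0 0 0 80;0 0 0 0 0 0 120;0 0 0 0 0 0 160;0 0 0 0 0 0 160" --grip_force 50

```text
time: 5.75
position: [0.6806, 0.0375, 0.1122]
tool_rot: [-0.353, 2.599, 0.093]
ft_force: [1.0, 0.0, 0.7]
grip_width: 0.71
grip_force: 0.0
```

>>> move_arm --increments "0 0 0 0 0 0 160;0 0 0 0 0 0 160;0 0 0 0 0 0 160;0 0 0 0 0 0 160;0 0 0 0 0 0 160;0 0 0 0 0 0 160;0 0 0 0 0 0 160;0 0 0 0 0 0 160"

```text
time: 6.42
position: [0.6806, 0.0376, 0.1122]
tool_rot: [-0.353, 2.599, 0.094]
ft_force: [-1.9, 1.8, 0.6]
grip_width: 0.672
grip_force: 50.0
```

>>> move_arm --increments "-2.4 -0.67 4.33 0 0 0 160;-2.4 -0.67 4.33 0 0 0 160;-2.4 -0.67 4.33 0 0 0 160;-2.4 -0.67 4.33 0 0 0 160;-2.4 -0.67 4.33 0 0 0 160;-2.4 -0.67 4.33 0 0 0 160;-2.4 -0.67 4.33 0 0 0 160;-2.4 -0.67 4.33 0 0 0 160"

```text
time: 7.08
position: [0.6602, 0.032, 0.1451]
tool_rot: [-0.354, 2.602, 0.092]
ft_force: [2.7, -3.3, -2.3]
grip_width: 0.666
grip_force: 50.0
```

```bash
python3 - <<'E'
from h import *
p=ctrl.get_image("wrist");cv2.imwrite("pics/w3.png",p["frame"][:,:,::-1]);s=ctrl.get_state();print(s["position"],s["ft_force"],s["torque"],s["grip_width"])
E
```

```text
[0.66067597 0.03143799 0.14652304] [ 0.66208988  0.02994642 -0.80661463] [-0.2199533   0.67935755 -0.00801785] 0.6669568149023762
```

View pics/w3.png

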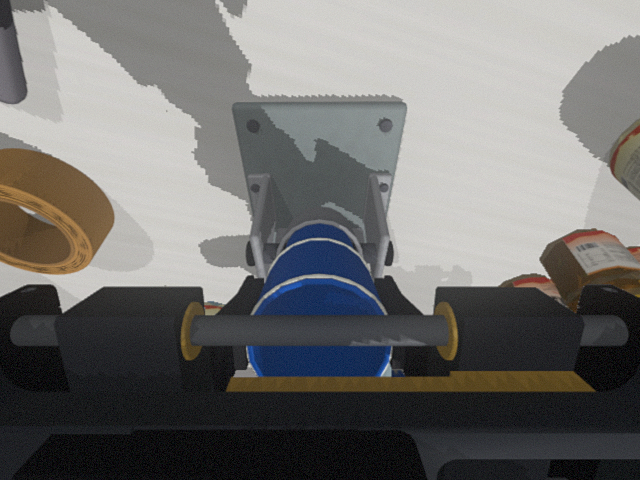

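The cup came with the gripper: its lower band at (320,240) is now clear of the steel mouth, and the drag has gone. I keep drawing it along the axis.

>>> move_arm --increments "-2.4 -0.67 4.33 0 0 0 160;-2.4 -0.67 4.33 0 0 0 160;-2.4 -0.67 4.33 0 0 0 160;-2.4 -0.67 4.33 0 0 0 160;-2.4 -0.67 4.33 0 0 0 160;-2.4 -0.67 4.33 0 0 0 160;-2.4 -0.67 4.33 0 0 0 160;-2.4 -0.67 4.33 0 0 0 160"

```text
time: 7.8
position: [0.6419, 0.0259, 0.1813]
tool_rot: [-0.352, 2.6, 0.093]
ft_force: [-0.7, -0.2, -1.4]
grip_width: 0.668
grip_force: 50.0
```

>>> move_arm --increments "-2.9 -0.8 5.2 0 0 0 160;-2.9 -0.8 5.2 0 0 0 160;-2.9 -0.8 5.2 0 0 0 160;-2.9 -0.8 5.2 0 0 0 160;-2.9 -0.8 5.2 0 0 0 160;-2.9 -0.8 5.2 0 0 0 160;-2.9 -0.8 5.2 0 0 0 160;-2.9 -0.8 5.2 0 0 0 160"

```text
time: 8.47
position: [0.6187, 0.02, 0.2235]
tool_rot: [-0.352, 2.599, 0.093]
ft_force: [0.2, -0.3, -0.8]
grip_width: 0.667
grip_force: 50.0
```

```bash
python3 - <<'E'
from h import *
p=ctrl.get_image("side");cv2.imwrite("pics/s4.png",cv2.resize(p["frame"][100:400,200:500,::-1],(600,600)))
s=ctrl.get_state();print(s["position"],s["ft_force"],s["grip_width"])
# cup held in tool: mouth-axis cup foot
foot=None
from scipy.spatial.transform import Rotation as R
z=rot(s["tool_rot"])[:,2];print("tool z",z)
# upright target: rotate tool z to -Z minimally
T=rot(s["tool_rot"]);ax=np.cross(z,[0,0,-1]);w=ax/np.linalg.norm(ax)*np.arccos(-z[2]);print("upright rotvec deg",np.degrees(w))
E
```

```text
[0.61907877 0.01994139 0.22472133] [ 0.72340794 -0.93779536  0.14464493] 0.6688779828094361
tool z [ 0.48166809  0.13274108 -0.86624226]
upright rotvec deg [-7.96385051 28.8978568   0.        ]
```

View pics/s4.png

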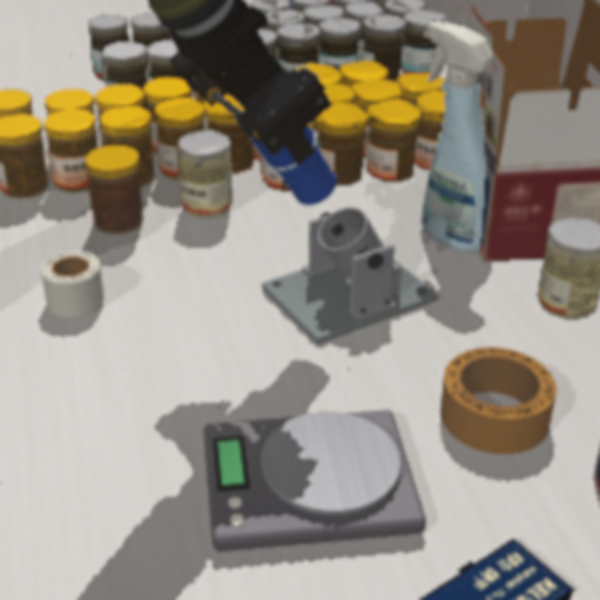

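The picture shows the cup free, held at about (295,165) above the empty steel cup at (345,230). I carry it over to the pan and bring it upright.

>>> move_arm --increments "-2 -17 0 -0.5 1.8 0 160;-2 -17 0 -0.5 1.8 0 160;-2 -17 0 -0.5 1.8 0 160;-2 -17 0 -0.5 1.8 0 160;-2 -17 0 -0.5 1.8 0 160;-2 -17 0 -0.5 1.8 0 160;-2 -17 0 -0.5 1.8 0 160;-2 -17 0 -0.5 1.8 0 160"

```text
time: 9.18
position: [0.6032, -0.1162, 0.2235]
tool_rot: [-0.389, 2.857, 0.05]
ft_force: [-0.8, 0.1, -1.7]
grip_width: 0.671
grip_force: 50.0
```

>>> move_arm --increments "-2 -17 0 -0.5 1.8 0 160;-2 -17 0 -0.5 1.8 0 160;-2 -17 0 -0.5 1.8 0 160;-2 -17 0 -0.5 1.8 0 160;-2 -17 -2 -0.5 1.8 0 160;-2 -17 -2 -0.5 1.8 0 160;-2 -17 -2 -0.5 1.8 0 160;-1 -12 -2 -0.5 1.8 0 160"

```text
time: 9.85
position: [0.5879, -0.2485, 0.2147]
tool_rot: [0.421, -3.111, 0.004]
ft_force: [-0.4, -0.3, -1.2]
grip_width: 0.669
grip_force: 50.0
```

>>> move_arm --increments "0 0 -8 0 0 0 160;0 0 -8 0 0 0 160;0 0 -8 0 0 0 160;0 0 -8 0 0 0 160;0 0 -8 0 0 0 160;0 0 0 0 0 0 160;0 0 0 0 0 0 160;0 0 0 0 0 0 160"

```text
time: 10.52
position: [0.5883, -0.2465, 0.1754]
tool_rot: [-0.423, 3.112, -0.002]
ft_force: [0.5, 0.6, -0.7]
grip_width: 0.664
grip_force: 50.0
```

```bash
python3 - <<'E'
from h import *
from scipy.optimize import least_squares
s=ctrl.get_state();T=rot(s["tool_rot"]);print(s["position"],T[:,2],s["ft_force"])
p=ctrl.get_image("side");cv2.imwrite("pics/s5.png",cv2.resize(p["frame"][150:400,240:490,::-1],(600,600)))
c=cloud(p)
k=c[(np.hypot(c[:,0]-.588,c[:,1]+.247)<.05)&(c[:,2]>.045)&(c[:,2]<.2)]
h=k[k[:,2]<.11]; print(len(h),"lowest",np.percentile(h[:,2],[0,1,5]))
low=h[h[:,2]<h[:,2].min()+.045]
f=lambda q:np.hypot(low[:,0]-q[0]-q[2]*(low[:,2]-.09),low[:,1]-q[1]-q[3]*(low[:,2]-.09))-.025
r=least_squares(f,[.588,-.247,0,0],loss="soft_l1",f_scale=.002);print("foot fit",r.x)
k=c[(np.hypot(c[:,0]-.588,c[:,1]+.247)<.08)&(c[:,2]>.03)&(c[:,2]<.038)];print("pan z",np.median(k[:,2]))
E
```

```text
[ 0.58826522 -0.24650954  0.17541847] [ 9.02715241e-04 -1.16167549e-03 -9.99998918e-01] [ 0.4990706   0.58324466 -0.65836193]
65 lowest [0.10330055 0.10332691 0.10429467]
foot fit [ 0.59054375 -0.24418618 -0.14741568 -0.11570684]
pan z 0.034474848189536944
```

View pics/s5.png

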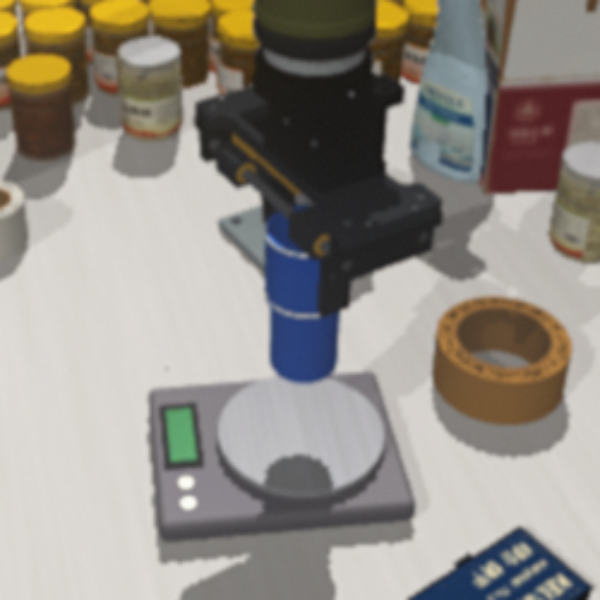

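The picture shows the cup upright in the gripper, with its foot at (303,378). The foot is about 70 mm above the pan, as expected. I lower it most of the way, then slowly.

>>> move_arm --increments "0 0 -9 0 0 0 160;0 0 -9 0 0 0 160;0 0 -9 0 0 0 160;0 0 -9 0 0 0 160;0 0 -9 0 0 0 160;0 0 -8 0 0 0 160;0 0 -6 0 0 0 160;0 0 -3 0 0 0 160"

```text
time: 11.23
position: [0.5875, -0.2465, 0.1117]
tool_rot: [0.423, -3.112, 0.001]
ft_force: [0.0, -1.0, -1.3]
grip_width: 0.665
grip_force: 50.0
```

>>> move_arm --increments "0 0 -1 0 0 0 160;0 0 -0.7 0 0 0 160;0 0 -0.7 0 0 0 160;0 0 -0.7 0 0 0 160;0 0 -0.7 0 0 0 160;0 0 -0.7 0 0 0 160;0 0 0 0 0 0 160;0 0 0 0 0 0 160"

```text
time: 11.9
position: [0.5881, -0.2467, 0.1086]
tool_rot: [-0.423, 3.113, -0.002]
ft_force: [0.2, 0.3, -1.4]
grip_width: 0.665
grip_force: 50.0
```

>>> move_arm --increments "0 0 -0.5 0 0 0 160;0 0 -0.5 0 0 0 160;0 0 -0.5 0 0 0 160;0 0 -0.5 0 0 0 160;0 0 0 0 0 0 160;0 0 0 0 0 0 160;0 0 0 0 0 0 160;0 0 0 0 0 0 160"

```text
time: 12.57
position: [0.5881, -0.2467, 0.1066]
tool_rot: [-0.423, 3.113, -0.002]
ft_force: [0.7, 0.1, -1.8]
grip_width: 0.669
grip_force: 50.0
```

>>> move_arm --increments "0 0 -0.3 0 0 0 160;0 0 -0.3 0 0 0 160;0 0 -0.3 0 0 0 160;0 0 -0.3 0 0 0 160;0 0 0 0 0 0 160;0 0 0 0 0 0 160;0 0 0 0 0 0 160;0 0 0 0 0 0 160"

```text
time: 13.23
position: [0.5882, -0.2467, 0.1057]
tool_rot: [-0.423, 3.113, -0.002]
ft_force: [-0.5, 0.7, 3.0]
grip_width: 0.667
grip_force: 50.0
```

The foot is touching (+3 N upward), so I release, opening slowly and evenly.

>>> move_arm --increments "0 0 -0.2 0 0 0 160;0 0 0 0 0 0 120;0 0 0 0 0 0 95;0 0 0 0 0 0 80;0 0 0 0 0 0 70;0 0 0 0 0 0 50;0 0 0 0 0 0 20;0 0 0 0 0 0 0" --grip_force 10

```text
time: 13.9
position: [0.5878, -0.2468, 0.1048]
tool_rot: [0.423, -3.113, 0.002]
ft_force: [0.6, 0.1, -0.1]
grip_width: 0.865
grip_force: 0.0
```

>>> move_arm --increments "0 0 0 0 0 0 0;0 0 0 0 0 0 0;0 0 0 0 0 0 0;0 0 0 0 0 0 0;0 0 0 0 0 0 0;0 0 4 0 0 0 0;0 0 8 0 0 0 0;0 0 10 0 0 0 0"

```text
time: 14.57
position: [0.5878, -0.2466, 0.1276]
tool_rot: [0.423, -3.112, 0.001]
ft_force: [0.8, 0.6, -0.2]
grip_width: 1.0
grip_force: 0.0
```

>>> move_arm --increments "0 0 15 0 0 0 0;0 0 15 0 0 0 0;0 0 15 0 0 0 0;0 0 15 0 0 0 0;0 0 15 0 0 0 0;0 0 15 0 0 0 0;0 0 10 0 0 0 0;0 0 0 0 0 0 0"

```text
time: 15.23
position: [0.5892, -0.2479, 0.2308]
tool_rot: [-0.422, 3.108, -0.005]
ft_force: [0.1, -0.3, 0.6]
grip_width: 0.996
grip_force: 0.0
```

```bash
python3 - <<'E'
from h import *
s=ctrl.get_state();print(s["position"],s["ft_force"],s["grip_width"])
p=ctrl.get_image("side");cv2.imwrite("pics/s6.png",cv2.resize(p["frame"][150:400,240:490,::-1],(600,600)))
m=ctrl.silhouettes("dosing_cup",p); c=cloud(p,m[0]["region"]) if m else cloud(p)
k=c[(np.hypot(c[:,0]-.588,c[:,1]+.247)<.06)&(c[:,2]>.045)&(c[:,2]<.17)];print(len(k),k.min(0),k.max(0))
E
```

```text
[ 0.58923709 -0.24785882  0.23081491] [ 0.06739999 -0.2873053   0.62755787] 0.9963744254691562
1888 [ 0.55830183 -0.27880281  0.04504076] [ 0.61599296 -0.21745235  0.15607505]
```

View pics/s6.png

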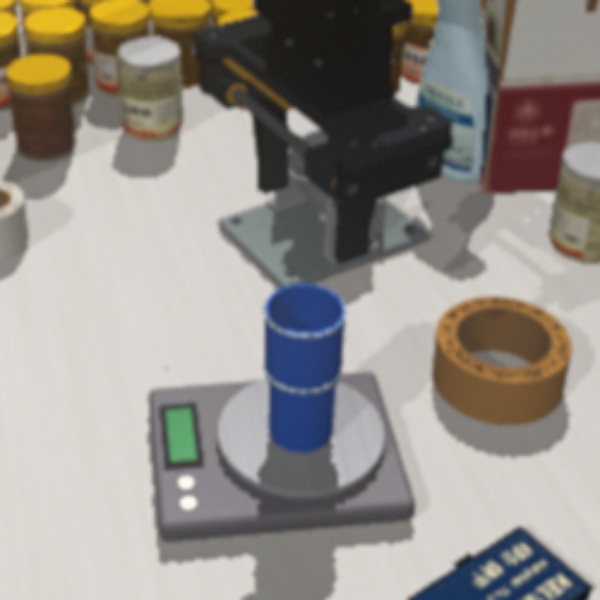

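The cup stands upright in the middle of the pan (foot at (301,440), rim at (304,305)), and the gripper is well clear above it.

```bash
python3 -c "
from bench import ctrl
print(ctrl.close_job())"
```

```text
the job is handed in; nothing more can be done
None
```

The blue cup was pulled straight out of the steel cup and now stands upright near the middle of the scale's pan, with the gripper clear; I handed the job in at about 15 s of robot time, and no verdict came back.

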